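# Re-clamp a circuit board against its stop

## Task

The circuit board in the board holder was clamped too early, short of the end stop. Push the cam lever out to its open end to release the board, push the board along the holder until its edge lies fully against the end stop, then push the lever all the way back in so that the jaw clamps the board there. Do all of it by light pushing only: do not pinch or lift the board or the lever, and leave the tools and supplies around the holder where they are.

Things in the scene. Friction and masses are not known exactly. Their poses are not given: they have to be found in the camera images.
- holder: the board holder, screwed down: dark steel plate 210 x 187 mm with aluminium rails. Origin at bench level; x runs along the rails to the end stop, y towards the lever, z up. In this frame the plate spans x -105 to 105, y -75 to 112 mm, top 10 mm up; the fixed rail's inner face is at y -50 mm, its top 36 mm up. Two ledges 26 mm up (y -50 to -36 and 35 to 48) carry the board's long sides.
- stop_face (a point): middle of the end stop's face, which the board's edge must meet: x = +85 mm of the holder, 27 mm up; the face runs from y -50 to 48 mm, the stop's top is 34 mm up. x points out of the holder beyond the stop. The opposite end of the holder is open, and between the two ledges the space under the board is open down to the plate, so a finger can reach below the board's edge there.
- jaw: the sliding jaw along the board's other long side: an aluminium bar 140 mm long (x -70 to 70 of the holder), 20 mm thick with its carriage, top 36.5 mm up, sprung so that it presses the board's edge. Origin in its face, which is at y = 50 mm of the holder when clamped and about 57 mm with the lever fully out. The lever's cam moves it along the holder's y. Two rod guides behind it are 36 mm tall.
- cam_lever (a joint): angle of the cam lever about its upright pivot: 0 = fully in, board clamped, handle pointing along -x of the holder, beside the board; 1.9 rad = fully out, handle pointing away from the board (about +y). Opening turns clockwise seen from above. It grips the board below about 0.5 rad, firmly below 0.25. It stays where left, needs 1 to 3 N at the handle; firm stop at either end.
- lever_pivot (a point): point on the upright pivot axis of the lever, 64 mm above the bench, level with the handle's centre line; fixed at x 0, y 85 mm of the holder. The hub there is 22 mm across, its top 56 mm up.
- lever_handle (a point): point on the centre line of the lever's black round handle, 80 mm from the pivot axis, 64 mm above the bench. The handle is level, 13 to 18 mm thick, and runs from 45 to 114 mm from the axis; a bent steel arm joins it to the hub. x of this point points from the handle to the pivot. Under the handle's sweep nothing solid stands higher than 41 mm.
- board_centre (a point): centre of the loose board in the holder, mid thickness: green circuit board, 140 (x, along the holder's x) by 100 mm, 2 mm thick, parts on it up to 13 mm tall; its plate lies 26 to 28 mm above the bench. Home against the stop this point is at x = +15 mm of the holder; at the start 12 to 35 mm short of that. Released, it slides with under 2 N and has 7 mm of play across the rails.
- reel: the light grey reel of solder, 56 mm across and 58 mm tall, standing just beyond the end stop of the holder; origin at the centre of its underside
- tin: the small round metal tin, 41 mm across and 18 mm tall, beside the holder; origin at the centre of its underside
- pen: the white flux pen with a green cap, 115 mm long and 14 mm thick, lying along the fixed rail of the holder; origin under its middle
- tweezers: the black tweezers, 123 mm long and 9 mm high, lying flat on the bench before the open end of the holder; origin under their middle
- cutters: the side cutters, 126 mm long and 13 mm high; origin under their middle
- bin: the black open-fronted parts bin, 153 x 114 x 62 mm; origin under its middle

How it is judged:
By the outcome, as a careful person would: the job done as asked, in the order asked, and still so for the second after the job is handed in, with the robot touching nothing.
It also fails if it takes over 64 s, if anything falls off the work surface, if the arm or the gripper's body presses on something with over 40 N, if the wrist force passes 120 N, or if a joint passes its speed limit or range.

## Robot

A 6-joint arm with a two-finger parallel gripper is mounted at the origin on a cart in front of the work surface, level with it; the furniture and walls round the work are solid. World frame = base frame: x ahead of the robot, y to its left, z up, the work surface at z = 0. Lengths are in m, angles in rad, forces in N, time in s.
With the tool pointing down it reaches from about 0.35 to 0.975 m from the base axis. Payload 4.9 kg.
Tool frame: the origin (TCP) lies on the centre line of the jaws, within the pads' length; the fingertips stand 14 mm ahead of it and the grasp point (between the pads) lies 5 mm behind it (manip.nose_length is the distance from the TCP to the fingertips, in m); z points along the fingers, y is the line along which they close (so a half turn about z gives the same grasp; the last joint's range is limited). The gripper opens to 85 mm and grips with 20 to 120 N. Pads are 22 mm wide; open, the fingers measure 114 mm over their backs; the gripper's body (76 mm by 85 mm) begins 54 mm behind the grasp point. The pads swing forward as they close: fully open they stand 13 mm farther back than shut.
Start: joints at [0.982, 0.053, 1.613, -0, 1.476, -0.119], TCP at [0.283, 0.557, 0.208] pointing down, gripper open.
Joint ranges: [-3.01, 3.01], [-1.01, 2.22], [0.06, 2.58], [-1.02, 4.17], [0.09, 2.62], [-3.14, 3.14]. Speed limits (rad/s): [2.57, 2.57, 3.14, 3.14, 3.14, 3.14].

## Interface

Orientations are given as a unit quaternion [w, x, y, z].
In Python, from plant import manip, imaging gives the robot as it stands.
- The arm moves only by the tool play_rows, never from a script. Its argument "commands" is a list of rows, each a list of 6 numbers: the shift along the tool's x, y, z in mm, then the turn, a rotation vector about the tool's x, y, z in degrees. A call has 1 to 5 rows; each row shifts and turns the commanded pose from where the row before left it, along the tool's axes as they then stand; what a row does not reach is not made up. A row lasts 1/12 s, in which the tool goes at most 41.7 mm and 7.16 degrees, less where a joint would pass 70% of its speed; a pose out of reach is approached as far as the arm can. A call is refused whole if a number of a shift passes 41.7 or a number of a turn 7.16, either way. A call with a gripper value outside its range is refused whole. "hand" is the finger opening in mm, from 0 to 85.4, set as the call begins (left out, the last holds). The fingers move at their own pace and stop on an object; the grip force is fixed at half the most. Time passes only in rows, so rows that do not move let the fingers close. It gives the time, the measured TCP pose, the force, the opening and the grip force at its end, in the units of the state.
- manip.state(): the state, without advancing time (a new reading comes with each control period).
- imaging.grab_frame(name): name is "side" or "top"; returns a dict with "image" (384x512x3 uint8, red, green, blue), "fx", "fy", "cx", "cy" (pixels), "k1" (the pictures are not rectified: a ray, as slopes to the right and down, at radius r is drawn at 1 + k1 r^2 times it, then the intrinsics apply), "R" (3x3) and "t" (3): a world point X has camera coordinates R X + t. Camera axes: x right, y down, z forward; pixel columns grow to the right and rows downward; lengths in m; the calibration is good to about 2 mm. A picture is of the moment at which its call begins. There is no depth.
- manip.job_done(): hands the job in; it is judged then, once.
The state is a dict: "time": time; "joint_pos": joint angles; "joint_vel": joint speeds; "joint_efforts": joint torques, N m; "tool_pos": TCP position; "tool_rot": TCP orientation; "contact_force": force on the tool from outside, world axes, zero at the start; "ft_torque": the same for the moment, N m; "gripper_width": opening from 0.0 (shut) to 1.0 (fully open); "grasp_force": force on a finger pad.
Only numpy, scipy, OpenCV 4.12 (cv2) and the standard library are available. Lean on these libraries where they do the work, as an engineer would, in place of code of your own. Each camera call takes 0.05 s, during which the arm holds its last target. There are 200 camera calls.

## Working session

There is one attempt and no reset: what is moved stays moved. The work goes in short steps, Python scripts to look and compute and a tool call to move; the robot and the scene stay as the last step left them, time stands still between calls to the robot, and variables do not carry over. Pictures are saved under pics/ and viewed, at most 10 in all, crops included, and the job is handed in when it is done.

Besides the shell and the picture viewer there is one more tool, called after ">>>" as name(argument=value, ...) on one line, values as JSON. play_rows: Moves the arm, as the interface text tells. Its arguments: {"type":"object","properties":{"commands":{"type":"array","items":{"type":"array","items":{"type":"number"}}},"hand":{"type":"number"}},"required":["commands"]}

```bash
mkdir -p pics; ls; cat > h.py <<'E'
import numpy as np, cv2
from plant import manip, imaging
def K(f): return np.array([[f["fx"],0,f["cx"]],[0,f["fy"],f["cy"]],[0,0,1.]]), np.array([f["k1"],0,0,0,0.])
def ray(f,uv):
    k,d=K(f); p=cv2.undistortPoints(np.array(uv,float).reshape(-1,1,2),k,d).reshape(-1,2)
    R=np.array(f["R"]);t=np.array(f["t"])
    return -R.T@t, np.c_[p,np.ones(len(p))]@R
def plane(f,uv,z):
    c,d=ray(f,uv); return c+d*((z-c[2])/d[:,2])[:,None]
def proj(f,X):
    k,d=K(f); return cv2.projectPoints(np.array(X,float).reshape(-1,1,3),cv2.Rodrigues(np.array(f["R"]))[0],np.array(f["t"],float),k,d)[0].reshape(-1,2)
E
python3 - <<'E'
from h import *
ims=[]
for n in("side","top"):
    f=imaging.grab_frame(n); cv2.imwrite(f"pics/{n}0.png",cv2.resize(f["image"][:,:,::-1],(800,600),interpolation=cv2.INTER_CUBIC)); R=np.array(f["R"]); print(n,-R.T@f["t"],R[2],f["fx"],f["k1"])
print(manip.state())
E
```

```text
pics
side [ 0.88687169 -0.42661692  1.05524647] [-0.27799669  0.43747044 -0.8551827 ] 456.3676456588615 0.031225826255488053
top [0.41375783 0.07915767 1.13759294] [ 0.15432191 -0.00107978 -0.98802003] 398.694632511148 -0.12107706439494104
{'time': 0.1, 'joint_pos': array([ 9.81975588e-01,  5.33139457e-02,  1.61412326e+00,  7.49735241e-06,
        1.47600305e+00, -1.18997181e-01]), 'joint_vel': array([-0.00020624, -0.00027282, -0.00201271, -0.0001468 ,  0.00021024,
        0.00077358]), 'joint_efforts': array([ 4.13849757e-04, -3.94898236e+01, -3.71365786e+01, -7.28402256e-05,
        3.82025886e-03,  2.30751652e-05]), 'tool_pos': array([0.28262063, 0.5567865 , 0.20729164]), 'tool_rot': array([-3.23659919e-04,  2.32757437e-01,  9.72534381e-01, -8.65256944e-04]), 'contact_force': array([-0.18456591,  0.07332871,  1.37281242]), 'ft_torque': array([ 0.0082661 ,  0.00020101, -0.04332179]), 'grasp_force': 0.0, 'gripper_width': 1.0001573772100378}
```

View pics/top0.png

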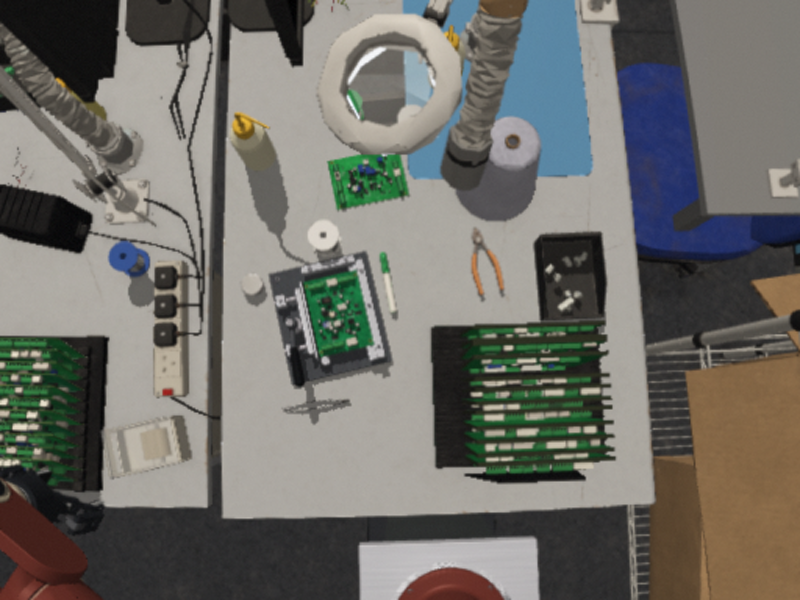

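View pics/side0.png

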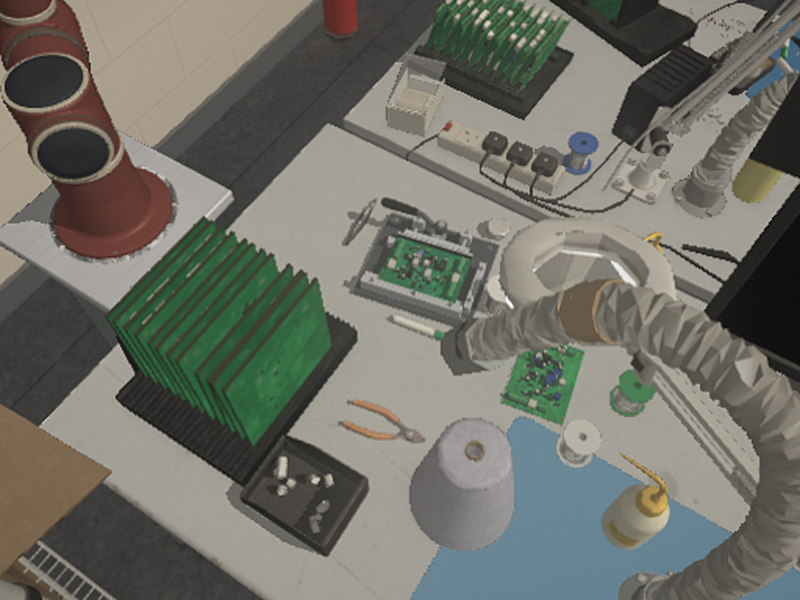

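The top view shows the holder at about (330,318) of 800, with the end stop at its far (upper) end beside the reel at (323,236). The lever is on the left, with its black handle at (297,365). Next I'll crop both views closer.

```bash
python3 - <<'E'
from h import *
t=imaging.grab_frame("top")["image"][155:255,165:255,::-1]; s=imaging.grab_frame("side")["image"][120:210,215:325,::-1]
cv2.imwrite("pics/c1.png",cv2.resize(t,None,fx=6,fy=6,interpolation=cv2.INTER_CUBIC))
cv2.imwrite("pics/c2.png",cv2.resize(s,None,fx=6,fy=6,interpolation=cv2.INTER_CUBIC))
E
```

```text
(no output)
```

View pics/c1.png

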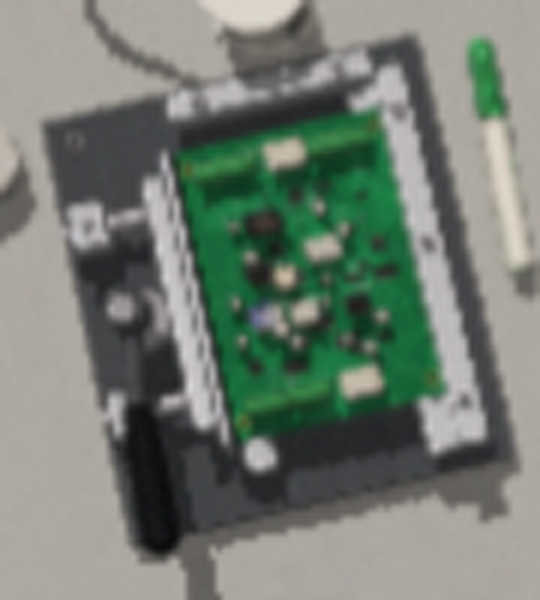

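View pics/c2.png

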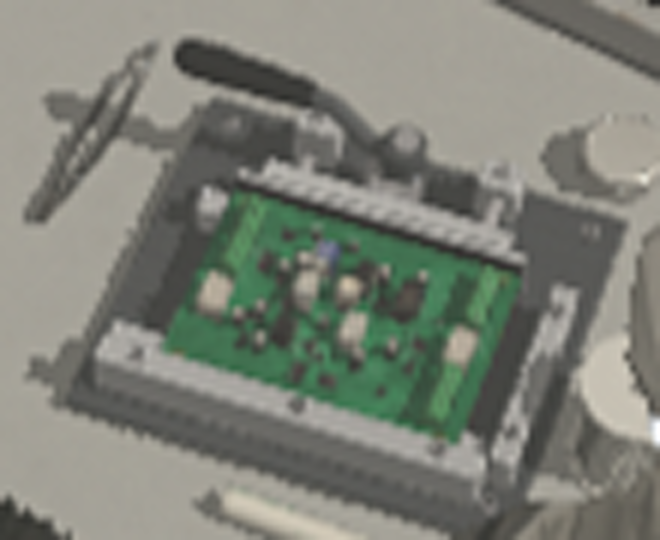

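The crop shows plate corners at (45,122), (413,38) and (517,467), and board corners at (180,150), (378,112), (440,395) and (240,435). The hub is at (125,305), the handle runs from (140,405) to (160,545), and a small white post sits at (260,455).

```bash
cat >> h.py <<'E'
def fit(A,B):
    a=A.mean(0);b=B.mean(0);U,_,Vt=np.linalg.svd((A-a).T@(B-b));D=np.diag([1,np.linalg.det(Vt.T@U.T)]);R=Vt.T@D@U.T
    return R,b-R@a
E
python3 - <<'E'
from h import *
ft=imaging.grab_frame("top"); fs=imaging.grab_frame("side")
T=lambda p:(np.array(p,float)+.5)/6-.5+[165,155]; S=lambda p:(np.array(p,float)+.5)/6-.5+[215,120]
pt=plane(ft,T([(45,122),(413,38),(517,467)]),.010)
ps=plane(fs,S([(630,222),(205,98)]),.010)
A=np.array([(.105,.112),(.105,-.075),(-.105,-.075)])
A2=np.array([(.105,.112),(-.105,.112)])
for n,a,p in(("t",A,pt),("ts",np.r_[A,A2],np.r_[pt,ps])):
    R,t=fit(a,p[:,:2]); print(n,t,np.degrees(np.arctan2(R[1,0],R[0,0])),np.round(((p[:,:2]-t)@R-a)*1e3,1).tolist())
h=lambda p:np.round((p[:,:2]-t)@R*1e3,1).tolist()
print("board top",h(plane(ft,T([(180,150),(378,112),(440,395),(240,435)]),.028)))
print("board side",h(plane(fs,S([(520,268),(455,440),(165,348),(240,190)]),.028)))
print("hub",h(plane(ft,T([(125,305)]),.056)),h(plane(fs,S([(405,135)]),.056)))
print("handle",h(plane(ft,T([(140,405),(160,545)]),.064)),h(plane(fs,S([(315,92),(180,52)]),.064)))
print("post",h(plane(ft,T([(260,455)]),.026)),h(plane(fs,S([(212,195)]),.026)))
print("rail corner z36 (-y) end",h(plane(ft,T([(435,450),(485,440),(380,68)]),.036)))
W=lambda x,y:np.round(R@[x/1e3,y/1e3]+t,4)
for q in((0,0),(0,85),(-80,85),(15,0),(-105,0)): print(q,W(*q))
E
```

```text
t [0.55857454 0.18614183] 11.218872454743142 [[0.6, -2.1], [0.9, 2.6], [-1.5, -0.6]]
ts [0.56033935 0.18542342] 11.18998731935282 [[-1.0, -1.0], [-0.6, 3.7], [-3.1, 0.4], [3.7, 0.6], [1.0, -3.8]]
board top [[71.9, 47.8], [68.8, -47.5], [-68.5, -47.1], [-66.1, 47.6]]
board side [[71.2, 56.1], [73.2, -41.9], [-63.4, -43.7], [-63.7, 50.5]]
hub [[1.1, 83.7]] [[2.6, 87.8]]
handle [[-46.1, 85.0], [-109.5, 88.8]] [[-42.5, 90.1], [-108.8, 89.2]]
post [[-77.0, 40.6]] [[-75.3, 44.5]]
rail corner z36 (-y) end [[-93.4, -39.6], [-94.0, -63.0], [87.5, -53.1]]
(0, 0) [0.5603 0.1854]
(0, 85) [0.5438 0.2688]
(-80, 85) [0.4654 0.2533]
(15, 0) [0.5751 0.1883]
(-105, 0) [0.4573 0.165 ]
```

>>> play_rows(commands=[[0,0,0,0,0,-6.35],[0,0,0,0,0,-6.35],[0,0,0,0,0,-6.35],[0,0,0,0,0,-6.35],[0,0,0,0,0,-6.35]], hand=0)

```text
time: 0.72
tool_pos: [0.2829, 0.5572, 0.2083]
tool_rot: [-0.0, -0.045, 0.999, -0.0]
contact_force: [-0.2, -0.7, -0.1]
gripper_width: 0.298
grasp_force: 0.0
```

>>> play_rows(commands=[[0,0,0,0,0,-6.35],[-8,-24,0,0,0,0],[-8,-24,0,0,0,0],[-8,-24,0,0,0,0],[-8,-24,0,0,0,0]])

```text
time: 1.13
tool_pos: [0.3332, 0.4684, 0.2083]
tool_rot: [-0.0, -0.098, 0.995, -0.0]
contact_force: [0.8, -0.6, 1.0]
gripper_width: 0.003
grasp_force: 0.0
```

>>> play_rows(commands=[[-8,-24,0,0,0,0],[-8,-24,0,0,0,0],[-8,-24,0,0,0,0],[-8,-24,0,0,0,0],[-8,-24,0,0,0,0]])

```text
time: 1.55
tool_pos: [0.3959, 0.3582, 0.2085]
tool_rot: [0.0, -0.098, 0.995, 0.0]
contact_force: [0.3, -0.2, 0.9]
gripper_width: -0.003
grasp_force: 0.0
```

>>> play_rows(commands=[[-8,-24,0,0,0,0],[-8,-24,0,0,0,0],[-8,-24,0,0,0,0],[-8,-24,0,0,0,0],[-8,-24,0,0,0,0]])

```text
time: 1.97
tool_pos: [0.4584, 0.2482, 0.2085]
tool_rot: [0.0, -0.097, 0.995, 0.0]
contact_force: [0.7, -0.2, 0.4]
gripper_width: 0.006
grasp_force: 0.0
```

```bash
cat >> h.py <<'E'
def st():
    from scipy.spatial.transform import Rotation as Ro
    s=manip.state(); c,n=np.cos(np.radians(11.2)),np.sin(np.radians(11.2)); H=np.array([[c,-n],[n,c]])
    p=(s["tool_pos"][:2]-[.5603,.1854])@H*1e3; q=Ro.from_quat(s["tool_rot"],scalar_first=True).as_matrix()
    print("t%.2f"%s["time"],"hold",p.round(1),"z",round(s["tool_pos"][2]*1e3,1),"F",(s["contact_force"][:2]@H).round(1),s["contact_force"][2].round(1),"tooly",(np.degrees(np.arctan2(q[1,1],q[0,1]))-11.2).round(1),"w",round(s["gripper_width"],3))
E
python3 -c "
from h import *
st()"
```

```text
t1.97 hold [-87.8  81.4] z 208.5 F [ 0.7 -0.3] 0.4 tooly 90.0 w 0.006
```

>>> play_rows(commands=[[-8,-30,0,0,0,0],[0,0,20,0,0,0],[0,0,30,0,0,0],[0,0,30,0,0,0],[0,0,10,0,0,0]])

```text
time: 2.38
tool_pos: [0.4688, 0.2203, 0.1136]
tool_rot: [-0.004, -0.097, 0.995, -0.001]
contact_force: [-1.5, 0.1, -0.8]
gripper_width: -0.002
grasp_force: 0.0
```

```bash
python3 - <<'E'
from h import *
st()
a=imaging.grab_frame("top")["image"][145:255,165:265,::-1]; b=imaging.grab_frame("side")["image"][100:210,215:315,::-1]
cv2.imwrite("pics/d.png",cv2.resize(np.hstack([a,b]),(800,440),interpolation=cv2.INTER_CUBIC))
E
```

```text
t2.38 hold [-82.9  52. ] z 113.6 F [-1.5  0.4] -0.8 tooly 89.9 w -0.002
```

View pics/d.png

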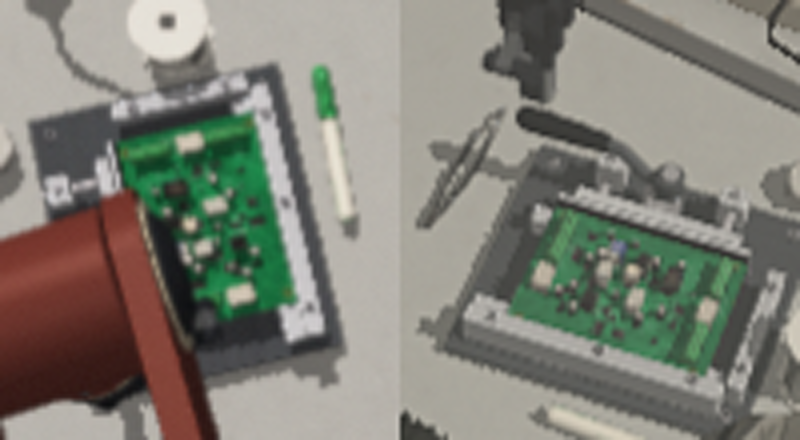

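The side view shows the closed fingertips at (540,95), above the inner side of the lever handle at (570,125). I'll descend and watch the force.

>>> play_rows(commands=[[0,0,16,0,0,0],[0,0,16,0,0,0],[0,0,11,0,0,0],[0,0,4,0,0,0],[0,0,0,0,0,0]])

```text
time: 2.9
tool_pos: [0.4715, 0.2216, 0.0714]
tool_rot: [-0.0, -0.098, 0.995, -0.0]
contact_force: [-0.9, -0.5, 0.1]
gripper_width: -0.0
grasp_force: 0.0
```

```bash
python3 - <<'E'
from h import *
st()
fs=imaging.grab_frame("side"); b=fs["image"][100:210,215:315,::-1]
print(plane(fs,[(250,123.75)],.1))
cv2.imwrite("pics/e.png",cv2.resize(b,(600,660)[:1]+(600,),interpolation=cv2.INTER_CUBIC))
E
```

```text
t2.90 hold [-80.   52.8] z 71.4 F [-1.  -0.3] 0.1 tooly 90.0 w -0.0
[[0.4564657  0.24809193 0.1       ]]
```

View pics/e.png

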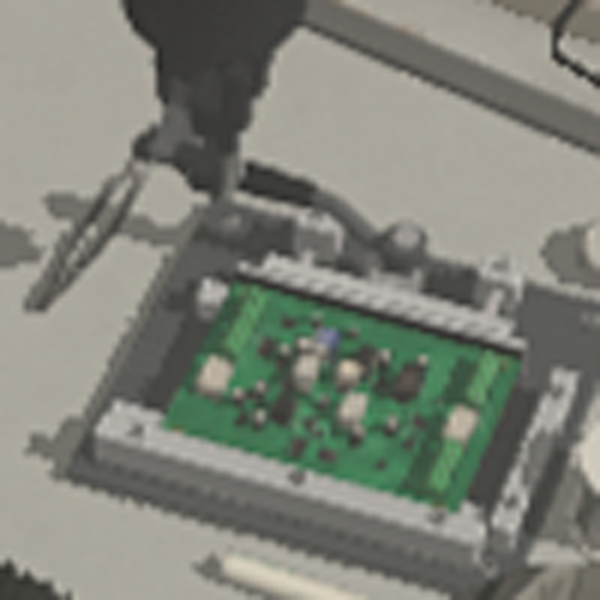

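The fingertip is at about (215,190), in front of the handle on its inner side. I'll descend another 10 mm and start pushing outward.

>>> play_rows(commands=[[0,0,6,0,0,0],[0,0,4,0,0,0],[0,2,0,0,0,0],[0,2,0,0,0,0],[0,2,0,0,0,0]])

```text
time: 3.37
tool_pos: [0.4705, 0.2276, 0.0616]
tool_rot: [0.0, -0.097, 0.995, 0.0]
contact_force: [0.2, 0.7, 0.1]
gripper_width: -0.001
grasp_force: 0.0
```

>>> play_rows(commands=[[0,2,0,0,0,0],[0,2,0,0,0,0],[0,2,0,0,0,0],[0,2,0,0,0,0],[0,2,0,0,0,0]])

```text
time: 3.78
tool_pos: [0.4685, 0.2374, 0.0615]
tool_rot: [0.0, -0.097, 0.995, 0.0]
contact_force: [0.8, -0.5, -0.6]
gripper_width: 0.005
grasp_force: 0.0
```

```bash
python3 -c "
from h import *
st()"
```

```text
t3.78 hold [-79.9  68.9] z 61.5 F [ 0.7 -0.6] -0.6 tooly 90.0 w 0.005
```

>>> play_rows(commands=[[0.5,4,0,0,0,0],[0.5,4,0,0,0,0],[0.5,4,0,0,0,0],[0.5,4,0,0,0,0],[0.5,4,0,0,0,0]])

```text
time: 4.2
tool_pos: [0.462, 0.2568, 0.0614]
tool_rot: [-0.0, -0.097, 0.995, 0.0]
contact_force: [0.4, -0.2, -0.4]
gripper_width: 0.001
grasp_force: 0.0
```

>>> play_rows(commands=[[0,4,0,0,0,0],[0,4,0,0,0,0],[0,4,0,0,0,0],[-1,4,0,0,0,0],[-1,4,0,0,0,0]])

```text
time: 4.62
tool_pos: [0.4603, 0.2768, 0.0614]
tool_rot: [0.0, -0.097, 0.995, 0.0]
contact_force: [0.3, -0.4, -0.1]
gripper_width: -0.005
grasp_force: 0.0
```

```bash
python3 - <<'E'
from h import *
st()
fs=imaging.grab_frame("side"); b=fs["image"][90:200,205:325,::-1]
cv2.imwrite("pics/f.png",cv2.resize(b,(600,550),interpolation=cv2.INTER_CUBIC))
E
```

```text
t4.62 hold [-80.4 109.1] z 61.4 F [ 0.2 -0.5] -0.1 tooly 90.0 w -0.005
```

View pics/f.png

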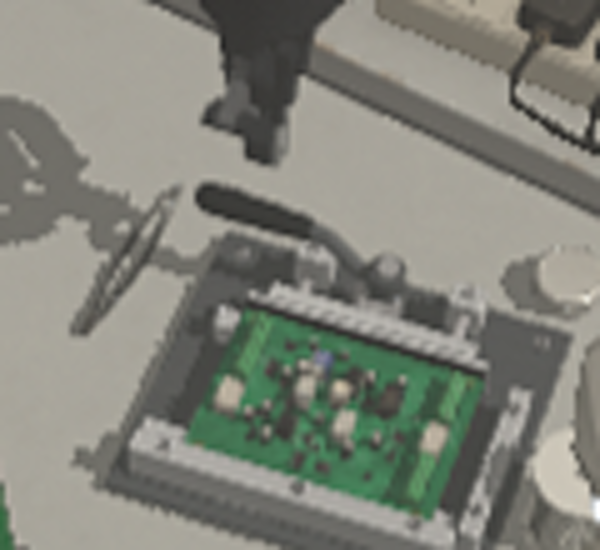

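The lever didn't move. The fingertip, at (265,160), is past the handle, so it must have passed over the top. I'll check the tip height.

```bash
python3 - <<'E'
from h import *
print(manip.nose_length)
fs=imaging.grab_frame("side"); s=manip.state(); p=s["tool_pos"]; print(p)
for z in(.02,.034,.047,.06,.08,.1): print(z,((proj(fs,[[p[0],p[1],z]])[0]-[205,90])*5).round(), plane(fs,[(258,122)],z).round(4))
h=np.array([[-.08,.087,.064]]); 
c,n=np.cos(.1955),np.sin(.1955)
for q in((-110,87,64),(-80,87,64),(-45,87,64),(0,85,56)): print(q,((proj(fs,[[.5603+(c*q[0]-n*q[1])/1e3,.1854+(n*q[0]+c*q[1])/1e3,q[2]/1e3]])[0]-[205,90])*5).round())
E
```

```text
0.014
[0.46037568 0.27692661 0.0614892 ]
0.02 [258. 229.] [[0.4366 0.3228 0.02  ]]
0.034 [258. 214.] [[0.4427 0.3127 0.034 ]]
0.047 [258. 199.] [[0.4483 0.3033 0.047 ]]
0.06 [259. 185.] [[0.454  0.2939 0.06  ]]
0.08 [259. 161.] [[0.4627 0.2794 0.08  ]]
0.1 [260. 137.] [[0.4714 0.2649 0.1   ]]
(-110, 87, 64) [194. 194.]
(-80, 87, 64) [245. 209.]
(-45, 87, 64) [304. 227.]
(0, 85, 56) [379. 263.]
```

The image ray meets the TCP's xy at z≈80 mm, not 47 mm, and there was no contact. So the shut fingertips sit about 33 mm higher than assumed. I'll go back inside and descend lower, watching the force.

>>> play_rows(commands=[[0,0,-15,0,0,0],[0,-20,0,0,0,0],[0,-20,0,0,0,0],[0,-17,0,0,0,0],[0,0,0,0,0,0]])

```text
time: 5.13
tool_pos: [0.4719, 0.2183, 0.0764]
tool_rot: [0.0, -0.096, 0.995, -0.001]
contact_force: [-0.7, 0.6, -0.3]
gripper_width: -0.002
grasp_force: 0.0
```

>>> play_rows(commands=[[0,0,8,0,0,0],[0,0,8,0,0,0],[0,0,6,0,0,0],[0,0,0,0,0,0],[0,0,0,0,0,0]])

```text
time: 5.55
tool_pos: [0.4704, 0.2207, 0.0532]
tool_rot: [-0.001, -0.098, 0.995, -0.0]
contact_force: [-0.1, -0.1, -0.3]
gripper_width: -0.002
grasp_force: 0.0
```

```bash
python3 - <<'E'
from h import *
st(); s=manip.state()["tool_pos"]
fs=imaging.grab_frame("side"); im=fs["image"]; b=im[90:170,215:285,::-1]
cv2.imwrite("pics/g.png",cv2.resize(b,(700,800),interpolation=cv2.INTER_CUBIC)[:600])
print(((proj(fs,[[s[0],s[1],z] for z in(.04,.06,.08,.1)])-[215,90])*10).round())
E
```

```text
t5.55 hold [-81.4  52.1] z 53.2 F [-0.1 -0.1] -0.3 tooly 90.0 w -0.002
[[339. 564.]
 [339. 519.]
 [339. 474.]
 [339. 427.]]
```

View pics/g.png

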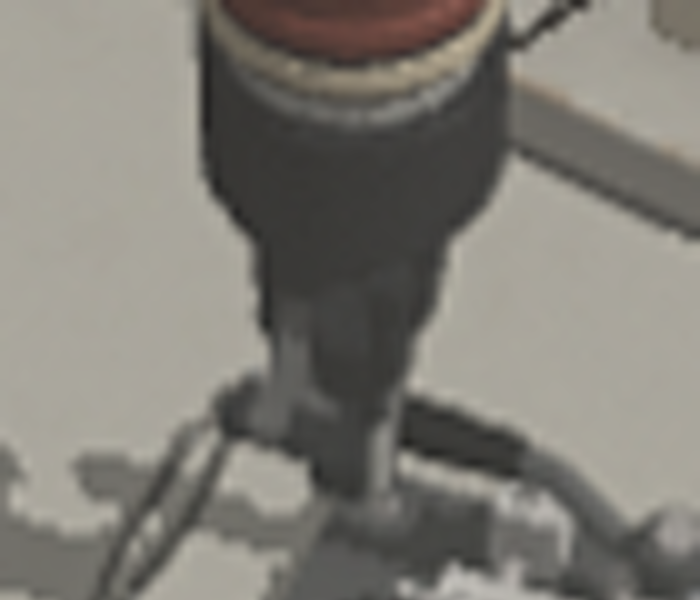

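The tip's lowest point is at (345,495), so z≈70–80 with TCP z at 53. That is still at or above the handle top. I'll shift to x=-96, clear of the jaw and the post, and go lower.

>>> play_rows(commands=[[8,0,0,0,0,0],[7,0,0,0,0,0],[0,0,8,0,0,0],[0,0,8,0,0,0],[0,0,4,0,0,0]])

```text
time: 6.02
tool_pos: [0.4557, 0.2172, 0.033]
tool_rot: [-0.001, -0.097, 0.995, -0.0]
contact_force: [-0.6, 0.6, -0.6]
gripper_width: 0.003
grasp_force: 0.0
```

>>> play_rows(commands=[[0,0,0,0,0,0],[0,3,0,0,0,0],[0,3,0,0,0,0],[0,3,0,0,0,0],[0,3,0,0,0,0]])

```text
time: 6.43
tool_pos: [0.4546, 0.2298, 0.0348]
tool_rot: [0.0, -0.097, 0.995, 0.0]
contact_force: [0.2, -0.6, 0.7]
gripper_width: 0.004
grasp_force: 0.0
```

```bash
python3 -c "
from h import *
st()"
```

```text
t6.43 hold [-95.1  64.1] z 34.8 F [ 0.1 -0.6] 0.7 tooly 90.0 w 0.004
```

>>> play_rows(commands=[[0,3,0,0,0,0],[0,3,0,0,0,0],[0,3,0,0,0,0],[0,2,0,0,0,0],[0,0,0,0,0,0]])

```text
time: 6.85
tool_pos: [0.4522, 0.2405, 0.0346]
tool_rot: [0.0, -0.098, 0.995, 0.0]
contact_force: [-0.2, 0.6, -0.5]
gripper_width: -0.001
grasp_force: 0.1
```

```bash
python3 -c "
from h import *
st()"
```

```text
t6.85 hold [-95.3  75.1] z 34.6 F [-0.1  0.6] -0.5 tooly 90.0 w -0.001
```

>>> play_rows(commands=[[0,3,0,0,0,0],[0,3,0,0,0,0],[0,3,0,0,0,0],[0,3,0,0,0,0],[0,3,0,0,0,0]])

```text
time: 7.27
tool_pos: [0.4493, 0.255, 0.0344]
tool_rot: [0.0, -0.097, 0.995, -0.0]
contact_force: [1.3, -1.0, 0.4]
gripper_width: -0.004
grasp_force: 0.6
```

```bash
python3 - <<'E'
from h import *
st()
fs=imaging.grab_frame("side"); b=fs["image"][80:180,200:310,::-1]
cv2.imwrite("pics/i.png",cv2.resize(b,(660,600),interpolation=cv2.INTER_CUBIC))
E
```

```text
t7.27 hold [-95.4  89.9] z 34.4 F [ 1.  -1.2] 0.4 tooly 90.0 w -0.004
```

View pics/i.png

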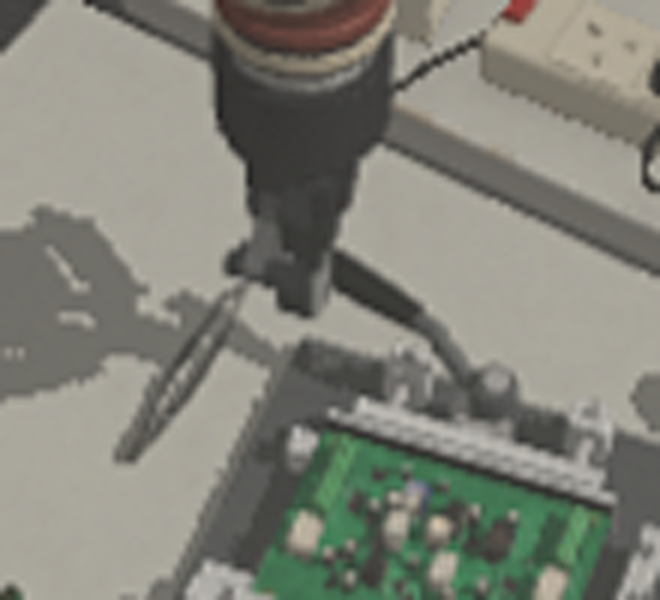

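The lever is turning now: the handle runs from (335,260) to the hub at (497,385), and the force is about 1.5 N. I'll continue along the arc.

>>> play_rows(commands=[[-0.4,3.3,0,0,0,0],[-0.4,3.3,0,0,0,0],[-0.4,3.3,0,0,0,0],[-0.4,3.3,0,0,0,0],[-0.4,3.3,0,0,0,0]])

```text
time: 7.73
tool_pos: [0.4479, 0.2716, 0.0343]
tool_rot: [-0.0, -0.097, 0.995, -0.0]
contact_force: [-0.2, -2.2, 0.2]
gripper_width: -0.001
grasp_force: 0.6
```

>>> play_rows(commands=[[-1.9,4.2,0,0,0,0],[-1.9,4.2,0,0,0,0],[-1.9,4.2,0,0,0,0],[-1.9,4.2,0,0,0,0],[-1.9,4.2,0,0,0,0]])

```text
time: 8.15
tool_pos: [0.4533, 0.2942, 0.0343]
tool_rot: [-0.0, -0.097, 0.995, -0.0]
contact_force: [0.1, -2.6, 0.3]
gripper_width: -0.002
grasp_force: 0.7
```

>>> play_rows(commands=[[-3.2,3.3,0,0,0,0],[-3.2,3.3,0,0,0,0],[-3.2,3.3,0,0,0,0],[-3.2,3.3,0,0,0,0],[-3.2,3.3,0,0,0,0]])

```text
time: 8.57
tool_pos: [0.4657, 0.3135, 0.0341]
tool_rot: [-0.0, -0.097, 0.995, 0.0]
contact_force: [-2.0, -0.7, -0.2]
gripper_width: 0.002
grasp_force: 0.8
```

>>> play_rows(commands=[[-3.8,2.7,0,0,0,0],[-3.8,2.7,0,0,0,0],[-3.8,2.7,0,0,0,0],[-3.8,2.7,0,0,0,0],[-3.8,2.7,0,0,0,0]])

```text
time: 8.98
tool_pos: [0.4823, 0.33, 0.0343]
tool_rot: [0.0, -0.097, 0.995, -0.0]
contact_force: [-0.9, -1.3, -0.1]
gripper_width: -0.001
grasp_force: 0.8
```

```bash
python3 -c "
from h import *
st()"
```

```text
t8.98 hold [-48.4 157. ] z 34.3 F [-1.2 -1.1] -0.1 tooly 90.0 w -0.001
```

Contact is holding at 1–2.6 N. Continuing.

>>> play_rows(commands=[[-4.5,1.6,0,0,0,0],[-4.5,1.6,0,0,0,0],[-4.5,1.6,0,0,0,0],[-4.5,1.6,0,0,0,0],[-4.5,1.6,0,0,0,0]])

```text
time: 9.4
tool_pos: [0.5028, 0.3422, 0.0343]
tool_rot: [0.0, -0.097, 0.995, -0.0]
contact_force: [-1.3, -1.9, -0.4]
gripper_width: 0.003
grasp_force: 0.8
```

>>> play_rows(commands=[[-3.1,0.6,0,0,0,0],[-3.1,0.6,0,0,0,0],[-3.1,0.6,0,0,0,0],[-3.1,0.6,0,0,0,0],[-3.1,0.6,0,0,0,0]])

```text
time: 9.82
tool_pos: [0.5172, 0.3482, 0.0344]
tool_rot: [-0.0, -0.097, 0.995, -0.0]
contact_force: [-2.4, -1.8, 1.0]
gripper_width: -0.002
grasp_force: 0.8
```

>>> play_rows(commands=[[-2,0,0,0,0,0],[-2,0,0,0,0,0],[-2,0,0,0,0,0]])

```text
time: 10.07
tool_pos: [0.5229, 0.3494, 0.0344]
tool_rot: [-0.0, -0.097, 0.995, 0.0]
contact_force: [-1.5, -2.0, -0.2]
gripper_width: -0.001
grasp_force: 0.8
```

```bash
python3 -c "
from h import *
st()"
```

```text
t10.07 hold [ -4.8 168.1] z 34.4 F [-1.9 -1.7] -0.2 tooly 90.0 w -0.001
```

>>> play_rows(commands=[[-2,0,0,0,0,0],[-2,0,0,0,0,0]])

```text
time: 10.23
tool_pos: [0.5268, 0.3502, 0.0344]
tool_rot: [-0.0, -0.097, 0.995, 0.0]
contact_force: [-2.0, -1.1, -1.0]
gripper_width: 0.003
grasp_force: 0.8
```

>>> play_rows(commands=[[-1.5,0,0,0,0,0],[-1.5,0,0,0,0,0]])

```text
time: 10.4
tool_pos: [0.5298, 0.3508, 0.0344]
tool_rot: [0.0, -0.097, 0.995, 0.0]
contact_force: [-0.8, -1.0, 0.3]
gripper_width: 0.0
grasp_force: 0.8
```

>>> play_rows(commands=[[-1,0,0,0,0,0],[-1,0,0,0,0,0]])

```text
time: 10.57
tool_pos: [0.5317, 0.3512, 0.0344]
tool_rot: [0.0, -0.097, 0.995, 0.0]
contact_force: [-2.9, -1.3, -0.0]
gripper_width: 0.0
grasp_force: 0.7
```

>>> play_rows(commands=[[-1,0,0,0,0,0],[-1,0,0,0,0,0],[-1,0,0,0,0,0]])

```text
time: 10.82
tool_pos: [0.5346, 0.3517, 0.0344]
tool_rot: [-0.0, -0.097, 0.995, 0.0]
contact_force: [-1.8, -1.5, -0.2]
gripper_width: -0.005
grasp_force: 0.7
```

>>> play_rows(commands=[[-1,0,0,0,0,0],[-1,0,0,0,0,0]])

```text
time: 10.98
tool_pos: [0.5357, 0.3518, 0.0342]
tool_rot: [-0.001, -0.097, 0.995, -0.0]
contact_force: [-6.9, -2.7, 3.8]
gripper_width: -0.002
grasp_force: 3.1
```

```bash
python3 - <<'E'
from h import *
st()
a=imaging.grab_frame("top")["image"][130:255,120:245,::-1]; b=imaging.grab_frame("side")["image"][80:180,225:325,::-1]
cv2.imwrite("pics/j.png",np.hstack([cv2.resize(a,(400,400),interpolation=cv2.INTER_CUBIC),cv2.resize(b,(400,400),interpolation=cv2.INTER_CUBIC)]))
E
```

```text
t10.98 hold [  8.2 168. ] z 34.2 F [-7.3 -1.3] 3.8 tooly 90.0 w -0.002
```

The force rose to 7 N at x≈8, so the lever is on its open stop. I'll back off, rise, and work out the tip height from the earlier pictures.

>>> play_rows(commands=[[8,0,0,0,0,0],[14,0,-10,0,0,0],[0,0,-25,0,0,0],[0,0,-30,0,0,0],[0,0,-20,0,0,0]])

```text
time: 11.5
tool_pos: [0.5158, 0.3485, 0.1223]
tool_rot: [0.002, -0.098, 0.995, 0.001]
contact_force: [1.2, 0.8, 1.1]
gripper_width: 0.003
grasp_force: 0.0
```

```bash
python3 - <<'E'
from h import *
st()
fs=imaging.grab_frame("side")
for p,tz,uv in(((.4493,.255),.0344,(310/6+200,315/6+80)),((.4704,.2207),.0532,(34.5+215,49.5+90)),((.4604,.2769),.0615,(258,122))):
    for off in((.0118,-.0028),(-.0098,-.0071)):
        z=np.arange(.03,.12,.001); e=proj(fs,[[p[0]+off[0],p[1]+off[1],a] for a in z])-uv
        i=abs(e[:,1]).argmin(); print(tz,off,"z",z[i],"col err",e[i,0].round(1))
E
```

```text
t11.50 hold [-12.  168.7] z 122.3 F [1.3 0.6] 1.1 tooly 90.0 w 0.003
0.0344 (0.0118, -0.0028) z 0.06200000000000003 col err 0.5
0.0344 (-0.0098, -0.0071) z 0.05200000000000002 col err -6.8
0.0532 (0.0118, -0.0028) z 0.08200000000000005 col err 2.5
0.0532 (-0.0098, -0.0071) z 0.07200000000000004 col err -5.1
0.0615 (0.0118, -0.0028) z 0.09100000000000005 col err 2.0
0.0615 (-0.0098, -0.0071) z 0.08200000000000005 col err -5.6
```

>>> play_rows(commands=[[17,-33.7,0,0,0,0],[17,-33.7,0,0,0,0],[17,-33.7,0,0,0,0],[17,-33.7,0,0,0,0],[17,-33.7,0,0,0,0]])

```text
time: 11.97
tool_pos: [0.464, 0.1649, 0.1195]
tool_rot: [0.001, -0.098, 0.995, 0.0]
contact_force: [0.5, -0.3, 0.6]
gripper_width: 0.004
grasp_force: 0.0
```

>>> play_rows(commands=[[0,0,25,0,0,0],[0,0,30,0,0,0],[0,0,25,0,0,0],[0,0,15,0,0,0],[0,0,0,0,0,0]])

```text
time: 12.38
tool_pos: [0.4612, 0.1653, 0.0206]
tool_rot: [-0.003, -0.097, 0.995, -0.0]
contact_force: [-1.1, 0.3, 0.2]
gripper_width: 0.001
grasp_force: 0.0
```

```bash
python3 - <<'E'
from h import *
st()
a=imaging.grab_frame("top")["image"][150:260,155:255,::-1]; b=imaging.grab_frame("side")["image"][100:210,215:315,::-1]
cv2.imwrite("pics/k.png",cv2.resize(np.hstack([a,b]),(800,440),interpolation=cv2.INTER_CUBIC))
E
```

```text
t12.38 hold [-101.1   -0.5] z 20.6 F [-1.   0.5] 0.2 tooly 90.0 w 0.001
```

View pics/k.png

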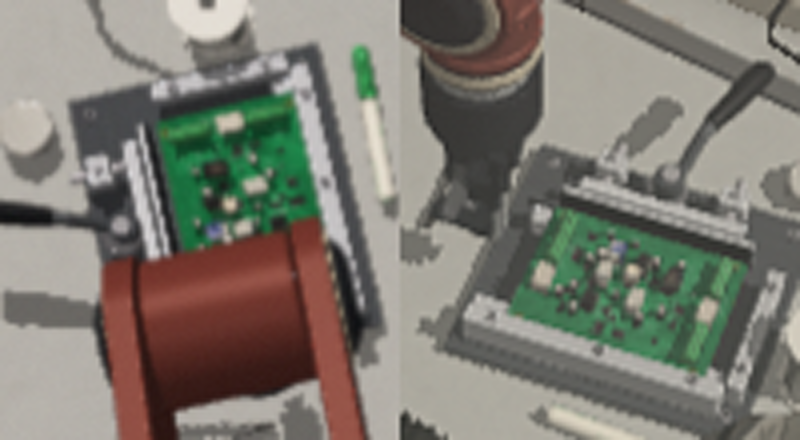

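The lever is fully out, with its handle pointing away at (740,90), and the jaw gap is open. The gripper tip is at (490,230), near the holder's open end.

```bash
python3 - <<'E'
from h import *
st()
fs=imaging.grab_frame("side");p=manip.state()["tool_pos"]
for z in(.02,.03,.04,.05,.06): print(z,(proj(fs,[[p[0]+.0118,p[1]-.0028,z],[p[0],p[1],z],[p[0]-.0098,p[1]-.0071,z]])).round(1).tolist())
im=fs["image"]; print(im[145:168:1,230:246].mean(2).astype(int))
E
```

```text
t12.48 hold [-97.9  -0.3] z 24.5 F [-0.  -0.7] 1.3 tooly 90.0 w 0.002
0.02 [[239.7, 165.8], [236.7, 163.2], [232.3, 163.4]]
0.03 [[239.7, 163.8], [236.6, 161.1], [232.2, 161.3]]
0.04 [[239.6, 161.6], [236.5, 159.0], [232.1, 159.2]]
0.05 [[239.5, 159.5], [236.5, 156.9], [232.0, 157.1]]
0.06 [[239.5, 157.3], [236.4, 154.7], [231.9, 154.9]]
[[ 88  82  56  61  63  62  63  61  56  57  62  62  87 142 110 101]
 [ 96  90  58  57  57  58  59  58  57  57  61  61  75 121 109  90]
 [ 96  90  65  55  58  57  57  58  57  57  59  62  82 107 103  91]
 [ 94  89  69  56  57  57  58  58  56  56  82 134 104 110  92  91]
 [ 93  91  76  59  56  56  56  57  59  60  87 144 110 102  89  90]
 [ 93  94  94  88  72  61  62  57  57  61  81 129 108  90  91  91]
 [ 82  78  83  89  84  65  63  55  56  67  93 113 102  89  90  91]
 [ 68  64  67  70  74  64  62  61  65  86 124 100  94  91  89  91]
 [ 65  66  65  64  64  64  65  65  76 107 138 100  97  77  79  79]
 [ 63  65  65  63  65  65  64  66  79 113 137 101 101  66  69  69]
 [ 55  60  62  64  65  64  64  64  75 113 137  99  91  68  68  68]
 [104  67  72  61  62  63  62  61  72 114 136  90  85  67  68  68]
 [154 141 137  82  54  57  57  58  73 113 135  82  89  83  83  81]
 [167 168 166 141 103  63  49  55  76 110 121  84  90  92  90  79]
 [166 165 164 165 154 142 132  80  89 101 100  89  90  90  87  69]
 [165 164 164 165 169 167 136 102  89  92  91  90  90  91  87  68]
 [166 165 165 167 163 133 110 108  86  89  89  90  91  89  77  69]
 [166 166 166 168 161 107 108  97  91  89  89  89  91  87  68  70]
 [167 166 166 163 133 109 108  85  93  91  90  90  88  77  70  70]
 [167 167 168 159 107 110 102  91  91  91  91  91  88  69  69  71]
 [168 167 163 132 110 108  93  93  91  91  92  91  79  69  70  70]
 [167 168 160 106 110 102  92  90  90  91  91  88  69  71  71  71]
 [167 169 161 108 109  92  92  91  92  91  92  88  69  70  70  71]]
```

The tip is at z≈51 mm with TCP z at 24, an offset of about +27 mm. For a tip at about 18 mm the TCP has to go to about -9 mm. I'll step down with force checks.

>>> play_rows(commands=[[0,0,8,0,0,0],[0,0,6,0,0,0],[0,0,3,0,0,0],[0,0,0,0,0,0]])

```text
time: 12.87
tool_pos: [0.4637, 0.166, 0.0067]
tool_rot: [-0.001, -0.097, 0.995, -0.0]
contact_force: [-0.5, -0.2, 0.3]
gripper_width: 0.003
grasp_force: 0.0
```

```bash
python3 - <<'E'
from h import *
st()
fs=imaging.grab_frame("side");p=manip.state()["tool_pos"]
for z in(.02,.03,.04,.05): print(z,(proj(fs,[[p[0]+.0118,p[1]-.0028,z],[p[0]-.0098,p[1]-.0071,z]])).round(1).tolist())
im=fs["image"]; print(im[152:172:1,230:246].mean(2).astype(int))
E
```

```text
t12.87 hold [-98.6  -0.3] z 6.7 F [-0.6 -0.1] 0.3 tooly 90.0 w 0.003
0.02 [[239.3, 165.7], [231.9, 163.3]]
0.03 [[239.2, 163.6], [231.7, 161.2]]
0.04 [[239.1, 161.5], [231.6, 159.1]]
0.05 [[239.0, 159.3], [231.5, 156.9]]
[[ 94  88  67  54  56  56  56  56  55  54  81 131  84  92  90  91]
 [ 93  89  73  57  55  56  56  55  56  59  87 144  84  77  78  78]
 [ 93  93  90  79  73  60  60  55  56  60  81 127  85  66  67  67]
 [ 86  81  86  92  97  63  62  54  55  61  86 124  73  66  67  68]
 [ 75  67  69  77  84  62  62  60  65  83 125 122  77  67  67  69]
 [ 67  64  63  61  63  63  63  63  76 106 140 109  87  82  82  81]
 [ 62  65  64  63  63  65  64  65  78 113 136  97  87  91  89  77]
 [ 56  58  60  63  63  64  63  63  78 112 138 110  88  89  87  68]
 [104  64  69  59  61  60  62  64  75 113 136  98  88  90  87  68]
 [155 142 136  80  51  54  56  61  71 120 156  83  89  89  76  69]
 [172 172 167 147 133  77  56  56  75 113 135  86  90  87  67  68]
 [144 169 168 166 135 103  93  76  88  97  94  88  88  76  67  69]
 [152 167 168 160 107 110 103  91  92  91  89  91  87  68  69  69]
 [172 168 163 132 109 108  94  92  90  90  91  89  78  69  69  70]
 [169 168 160 105 109 102  92  90  90  90  91  88  68  69  70  71]
 [168 168 162 108 108  92  92  90  91  90  91  88  68  70  70  70]
 [167 163 134 108 102  90  89  90  90  92  90  78  69  69  70  69]
 [168 160 107 108  91  89  89  90  87  79  78  69  71  70  70  70]
 [164 132 108 101  91  89  90  89  88  79  67  69  69  70  70  72]
 [160 108 108  91  92  90  90  88  78  77  69  69  69  71  81  85]]
```

>>> play_rows(commands=[[0,0,5,0,0,0],[0,0,4,0,0,0],[0,0,2,0,0,0],[0,0,0,0,0,0]])

```text
time: 13.25
tool_pos: [0.4637, 0.1659, -0.0044]
tool_rot: [-0.001, -0.097, 0.995, -0.0]
contact_force: [0.1, -0.4, 0.3]
gripper_width: 0.003
grasp_force: 0.0
```

>>> play_rows(commands=[[0,0,2,0,0,0],[0,0,2,0,0,0],[0,0,0,0,0,0]])

```text
time: 13.5
tool_pos: [0.464, 0.166, -0.008]
tool_rot: [-0.0, -0.097, 0.995, -0.0]
contact_force: [-0.6, 0.1, 0.0]
gripper_width: 0.004
grasp_force: 0.0
```

```bash
python3 - <<'E'
from h import *
st()
E
```

```text
t13.50 hold [-98.2  -0.4] z -8.0 F [-0.6  0.2] 0.0 tooly 90.0 w 0.004
```

>>> play_rows(commands=[[-3,0,0,0,0,0],[-3,0,0,0,0,0],[-3,0,0,0,0,0],[-3,0,0,0,0,0],[-3,0,0,0,0,0]])

```text
time: 13.92
tool_pos: [0.4795, 0.169, -0.0074]
tool_rot: [0.0, -0.097, 0.995, 0.0]
contact_force: [-0.6, -0.3, 0.6]
gripper_width: -0.002
grasp_force: 0.0
```

>>> play_rows(commands=[[-2,0,0,0,0,0],[-2,0,0,0,0,0],[-1.5,0,0,0,0,0]])

```text
time: 14.17
tool_pos: [0.4845, 0.17, -0.0076]
tool_rot: [-0.0, -0.097, 0.995, -0.0]
contact_force: [-0.4, -0.6, 0.6]
gripper_width: -0.0
grasp_force: 0.4
```

>>> play_rows(commands=[[-1.5,0,0,0,0,0],[-1.5,0,0,0,0,0]])

```text
time: 14.33
tool_pos: [0.4872, 0.1706, -0.0077]
tool_rot: [-0.0, -0.097, 0.995, -0.0]
contact_force: [-1.1, 0.2, -0.2]
gripper_width: 0.0
grasp_force: 0.4
```

```bash
cat >> h.py <<'E'
def green():
    f=imaging.grab_frame("top"); im=f["image"]; hsv=cv2.cvtColor(im,cv2.COLOR_RGB2HSV)
    m=cv2.inRange(hsv,(45,110,50),(85,255,255)); m[:155]=0;m[255:]=0;m[:,:165]=0;m[:,230:]=0
    v,u=np.nonzero(m); p=plane(f,np.c_[u,v],.028)[:,:2]; c,n=np.cos(np.radians(11.2)),np.sin(np.radians(11.2))
    q=(p-[.5603,.1854])@np.array([[c,-n],[n,c]])*1e3
    far=[np.percentile(q[(q[:,1]>a)&(q[:,1]<a+20),0],99).round(1) for a in(-45,-10,25)]
    print("green far edge by y",far,"y",np.percentile(q[:,1],[1,99]).round(1))
E
python3 - <<'E'
from h import *
st();green()
E
```

```text
t14.33 hold [-74.6  -0.3] z -7.7 F [-1.1  0.4] -0.2 tooly 90.0 w 0.0
green far edge by y [np.float64(74.0), np.float64(75.7), np.float64(75.0)] y [-45.   49.9]
```

>>> play_rows(commands=[[-1.5,0,0,0,0,0],[-1.5,0,0,0,0,0],[-1.5,0,0,0,0,0],[-1,0,0,0,0,0]])

```text
time: 14.72
tool_pos: [0.4929, 0.1717, -0.0076]
tool_rot: [0.0, -0.097, 0.995, 0.0]
contact_force: [-0.6, 0.1, -0.3]
gripper_width: 0.004
grasp_force: 0.2
```

>>> play_rows(commands=[[-1,0,0,0,0,0],[-1,0,0,0,0,0]])

```text
time: 14.88
tool_pos: [0.4947, 0.1721, -0.0077]
tool_rot: [-0.0, -0.097, 0.995, 0.0]
contact_force: [-0.7, 0.4, -0.1]
gripper_width: -0.0
grasp_force: 0.4
```

>>> play_rows(commands=[[-1,0,0,0,0,0]])

```text
time: 14.97
tool_pos: [0.4957, 0.1723, -0.0076]
tool_rot: [-0.0, -0.097, 0.995, 0.0]
contact_force: [-1.0, 0.1, 0.2]
gripper_width: -0.0
grasp_force: 0.4
```

```bash
python3 - <<'E'
from h import *
st();green()
E
```

```text
t14.97 hold [-66.   -0.3] z -7.6 F [-1.   0.3] 0.2 tooly 90.0 w -0.0
green far edge by y [np.float64(82.3), np.float64(82.0), np.float64(81.4)] y [-45.8  49.9]
```

>>> play_rows(commands=[[-1,0,0,0,0,0],[-1,0,0,0,0,0]])

```text
time: 15.18
tool_pos: [0.4976, 0.1726, -0.0076]
tool_rot: [-0.0, -0.097, 0.995, -0.0]
contact_force: [-0.8, 0.0, -0.1]
gripper_width: -0.001
grasp_force: 0.3
```

>>> play_rows(commands=[[-0.7,0,0,0,0,0],[-0.3,0,0,0,0,0]])

```text
time: 15.35
tool_pos: [0.4983, 0.1728, -0.0076]
tool_rot: [-0.0, -0.097, 0.995, -0.0]
contact_force: [-2.8, -0.2, 1.3]
gripper_width: -0.002
grasp_force: 1.4
```

>>> play_rows(commands=[[-0.5,0,0,0,0,0],[0,0,0,0,0,0]])

```text
time: 15.52
tool_pos: [0.4983, 0.1728, -0.0077]
tool_rot: [-0.001, -0.097, 0.995, -0.0]
contact_force: [-4.9, -1.3, 3.1]
gripper_width: -0.003
grasp_force: 2.4
```

```bash
python3 - <<'E'
from h import *
st();green()
E
```

```text
t15.52 hold [-63.3  -0.4] z -7.7 F [-5.  -0.3] 3.1 tooly 90.0 w -0.003
green far edge by y [np.float64(84.1), np.float64(70.4), np.float64(83.2)] y [-46.1  50.2]
```

The board is home: the tool stopped at 5 N with the far edge at about 84. I'll back off, rise, and go to the far (+x) side of the handle.

>>> play_rows(commands=[[10,0,0,0,0,0],[15,0,0,0,0,0],[0,0,-25,0,0,0],[0,0,-40,0,0,0],[0,0,-40,0,0,0]])

```text
time: 15.98
tool_pos: [0.4728, 0.1676, 0.0969]
tool_rot: [-0.001, -0.097, 0.995, -0.0]
contact_force: [1.4, -0.1, 0.3]
gripper_width: -0.005
grasp_force: 0.0
```

>>> play_rows(commands=[[-20,20,0,0,0,0],[-25,25,0,0,0,0],[-25,25,0,0,0,0],[-25,25,0,0,0,0],[-25,25,0,0,0,0]])

```text
time: 16.4
tool_pos: [0.5701, 0.3105, 0.0978]
tool_rot: [0.001, -0.097, 0.995, 0.0]
contact_force: [0.1, -0.6, 0.3]
gripper_width: 0.004
grasp_force: 0.0
```

>>> play_rows(commands=[[-20,20,0,0,0,0],[-7,10,0,0,0,0],[0,0,0,0,0,0]])

```text
time: 16.65
tool_pos: [0.5907, 0.346, 0.0975]
tool_rot: [0.001, -0.098, 0.995, 0.001]
contact_force: [-1.1, -0.7, 0.3]
gripper_width: -0.001
grasp_force: 0.0
```

```bash
python3 - <<'E'
from h import *
st()
E
```

```text
t16.65 hold [ 61.  151.7] z 97.5 F [-1.3 -0.4] 0.3 tooly 90.1 w -0.001
```

>>> play_rows(commands=[[0,0,20,0,0,0],[0,0,25,0,0,0],[0,0,18,0,0,0],[0,0,8,0,0,0],[0,0,0,0,0,0]])

```text
time: 17.07
tool_pos: [0.5874, 0.3421, 0.0235]
tool_rot: [-0.002, -0.097, 0.995, -0.001]
contact_force: [-0.4, -0.7, 0.4]
gripper_width: -0.002
grasp_force: 0.0
```

>>> play_rows(commands=[[3.2,0.6,0,0,0,0],[3.2,0.6,0,0,0,0],[3.2,0.6,0,0,0,0],[3.2,0.6,0,0,0,0],[3.2,0.6,0,0,0,0]])

```text
time: 17.48
tool_pos: [0.5741, 0.3441, 0.0278]
tool_rot: [0.001, -0.097, 0.995, 0.001]
contact_force: [2.3, 0.8, -0.5]
gripper_width: 0.003
grasp_force: 0.9
```

>>> play_rows(commands=[[4.7,2,0,0,0,0],[4.7,2,0,0,0,0],[4.7,2,0,0,0,0],[4.7,2,0,0,0,0],[4.7,2,0,0,0,0]])

```text
time: 17.9
tool_pos: [0.5478, 0.3487, 0.0262]
tool_rot: [-0.0, -0.097, 0.995, -0.0]
contact_force: [1.5, -1.1, 0.5]
gripper_width: -0.001
grasp_force: 0.8
```

```bash
python3 - <<'E'
from h import *
st()
E
```

```text
t17.90 hold [ 19.4 162.6] z 26.2 F [ 1.2 -1.4] 0.5 tooly 90.0 w -0.001
```

>>> play_rows(commands=[[4.4,0.9,0,0,0,0],[4.4,0.9,0,0,0,0],[4.4,0.9,0,0,0,0],[4.4,0.9,0,0,0,0],[4.4,0.9,0,0,0,0]])

```text
time: 18.32
tool_pos: [0.5255, 0.349, 0.0264]
tool_rot: [0.0, -0.097, 0.995, 0.0]
contact_force: [2.2, -1.4, 0.5]
gripper_width: -0.001
grasp_force: 0.8
```

>>> play_rows(commands=[[4.8,-0.9,0,0,0,0],[4.8,-0.9,0,0,0,0],[4.8,-0.9,0,0,0,0],[4.8,-0.9,0,0,0,0],[4.8,-0.9,0,0,0,0]])

```text
time: 18.73
tool_pos: [0.5029, 0.3398, 0.0265]
tool_rot: [0.0, -0.097, 0.995, 0.0]
contact_force: [2.5, 0.1, -0.5]
gripper_width: 0.001
grasp_force: 0.9
```

>>> play_rows(commands=[[3.8,-1.9,0,0,0,0],[3.8,-1.9,0,0,0,0],[3.8,-1.9,0,0,0,0],[3.8,-1.9,0,0,0,0],[3.8,-1.9,0,0,0,0]])

```text
time: 19.15
tool_pos: [0.4862, 0.3267, 0.0265]
tool_rot: [0.0, -0.097, 0.995, 0.0]
contact_force: [1.3, 0.4, 0.3]
gripper_width: 0.001
grasp_force: 0.9
```

```bash
python3 - <<'E'
from h import *
st()
E
```

```text
t19.15 hold [-45.2 153. ] z 26.5 F [1.4 0.1] 0.3 tooly 90.0 w 0.001
```

>>> play_rows(commands=[[3.2,-3,0,0,0,0],[3.2,-3,0,0,0,0],[3.2,-3,0,0,0,0],[3.2,-3,0,0,0,0],[3.2,-3,0,0,0,0]])

```text
time: 19.57
tool_pos: [0.4734, 0.3087, 0.0264]
tool_rot: [-0.0, -0.097, 0.995, 0.0]
contact_force: [1.7, 1.1, 0.2]
gripper_width: -0.0
grasp_force: 0.9
```

>>> play_rows(commands=[[2.4,-3.8,0,0,0,0],[2.4,-3.8,0,0,0,0],[2.4,-3.8,0,0,0,0],[2.4,-3.8,0,0,0,0],[2.4,-3.8,0,0,0,0]])

```text
time: 19.98
tool_pos: [0.4655, 0.2878, 0.0264]
tool_rot: [0.0, -0.097, 0.995, 0.0]
contact_force: [1.2, 1.9, 0.4]
gripper_width: 0.0
grasp_force: 1.0
```

>>> play_rows(commands=[[1.3,-3,0,0,0,0],[1.3,-3,0,0,0,0],[1.3,-3,0,0,0,0],[1,-3,0,0,0,0]])

```text
time: 20.32
tool_pos: [0.463, 0.2752, 0.0264]
tool_rot: [0.0, -0.097, 0.995, 0.0]
contact_force: [2.1, 2.2, -0.2]
gripper_width: -0.001
grasp_force: 1.1
```

```bash
python3 - <<'E'
from h import *
st()
E
```

```text
t20.32 hold [-78. 107.] z 26.4 F [2.5 1.7] -0.2 tooly 90.0 w -0.001
```

>>> play_rows(commands=[[0.5,-2,0,0,0,0],[0.5,-2,0,0,0,0],[0,-1,0,0,0,0]])

```text
time: 20.57
tool_pos: [0.4631, 0.2729, 0.0266]
tool_rot: [0.001, -0.097, 0.995, 0.003]
contact_force: [1.3, 15.9, -2.7]
gripper_width: 0.001
grasp_force: 7.2
```

>>> play_rows(commands=[[0,-1,0,0,0,0],[0,-1,0,0,0,0]])

```text
time: 20.73
tool_pos: [0.4632, 0.2727, 0.0267]
tool_rot: [0.001, -0.097, 0.995, 0.005]
contact_force: [-0.7, 22.7, -5.0]
gripper_width: -0.001
grasp_force: 10.3
```

>>> play_rows(commands=[[0,-1,0,0,0,0],[0,-1,0,0,0,0]])

```text
time: 20.9
tool_pos: [0.4632, 0.2727, 0.0267]
tool_rot: [0.001, -0.096, 0.995, 0.007]
contact_force: [-1.4, 27.3, -3.8]
gripper_width: 0.001
grasp_force: 13.6
```

The lever reached its inner stop firmly. I'll back off, retreat clear of the holder, and check numerically against the initial picture.

>>> play_rows(commands=[[0,8,0,0,0,0],[0,15,0,0,0,0],[0,10,-20,0,0,0],[0,0,-40,0,0,0],[0,0,-40,0,0,0]])

```text
time: 21.32
tool_pos: [0.4548, 0.2975, 0.1246]
tool_rot: [-0.004, -0.098, 0.995, -0.002]
contact_force: [0.7, -0.5, 0.5]
gripper_width: 0.002
grasp_force: 0.0
```

>>> play_rows(commands=[[10,35,-10,0,0,0],[10,35,-10,0,0,0],[10,35,-10,0,0,0],[10,35,-10,0,0,0],[10,35,-10,0,0,0]])

```text
time: 21.73
tool_pos: [0.3732, 0.4609, 0.1763]
tool_rot: [-0.001, -0.097, 0.995, -0.001]
contact_force: [1.2, -0.1, 0.2]
gripper_width: 0.002
grasp_force: 0.0
```

>>> play_rows(commands=[[10,35,0,0,0,0],[10,25,0,0,0,0],[0,0,0,0,0,0]])

```text
time: 21.98
tool_pos: [0.3402, 0.5182, 0.1759]
tool_rot: [-0.001, -0.1, 0.995, -0.0]
contact_force: [-0.5, -0.7, -0.1]
gripper_width: -0.001
grasp_force: 0.0
```

```bash
python3 - <<'E'
from h import *
st();green()
for n,c,sl in(("side","c2",(slice(120,210),slice(215,325))),("top","c1",(slice(155,255),slice(165,255)))):
    f=imaging.grab_frame(n); im=f["image"][sl][:,:,::-1]; a=cv2.imread(f"pics/{c}.png"); a=cv2.resize(a,im.shape[1::-1],interpolation=cv2.INTER_AREA)
    b=cv2.resize(cv2.resize(im,None,fx=6,fy=6,interpolation=cv2.INTER_CUBIC),im.shape[1::-1],interpolation=cv2.INTER_AREA)
    d=cv2.absdiff(a,b).max(2)>45
    H,W=d.shape; print(n,"changed px per 10x10 block"); print(np.array([[d[i:i+10,j:j+10].sum() for j in range(0,W,10)] for i in range(0,H,10)]))
    S=np.array([[-110,88,64],[-80,88,64],[-45,88,64],[0,85,56]])/1e3; k=np.radians(11.2); R=np.array([[np.cos(k),-np.sin(k)],[np.sin(k),np.cos(k)]])
    X=np.c_[S[:,:2]@R.T+[.5603,.1854],S[:,2]]; print("handle px in crop",(proj(f,X)-[sl[1].start,sl[0].start]).round(1).tolist())
E
```

```text
t21.98 hold [-151.3  369.2] z 175.9 F [-0.6 -0.6] -0.1 tooly 90.3 w -0.001
green far edge by y [np.float64(83.7), np.float64(64.7), np.float64(82.1)] y [-44.8  49.8]
side changed px per 10x10 block
[[ 0  0  0 12  0  0  0  0  0  0  0]
 [ 0  0  3 10  6  0  0  0  0  0  0]
 [ 0  0  0  0  0  0  0  0  0  0  0]
 [ 0  0  0 14 16  0  0  0  0  0  0]
 [ 0  0  0 33 38 59 18  8  5  0  0]
 [ 0  0  9 19 27 35 35 42 33  0  0]
 [ 0  0  0  0  0  2  3 19 21  0  0]
 [ 0  0  0  0  0  0  0 12  2  0  0]
 [ 0  0  0  0  0  0  0  0  0  0  0]]
handle px in crop [[29.0, 8.5], [39.1, 11.6], [50.9, 15.2], [65.8, 22.6]]
top changed px per 10x10 block
[[ 0  0  0  0  0  0  0  0  0]
 [ 0  0  0  0 16 29 13  0  0]
 [ 0  0  0 48 65 37  6  0  0]
 [ 0  0  0 16 33 43  2  0  0]
 [ 0  0  0  2 55 47 11  0  0]
 [ 0  0  0  2 43 58 19  0  0]
 [ 0  0  3  1 47 53 42 27  0]
 [ 0  0  2  1 20  0  0  0  0]
 [ 0  0  0  0  0  0  0  0  0]
 [ 0  0  0  1  0  0  0  0  0]]
handle px in crop [[26.6, 90.6], [24.4, 79.6], [21.8, 67.0], [20.1, 50.9]]
```

```bash
python3 - <<'E'
from h import *
k=np.radians(11.2); R=np.array([[np.cos(k),-np.sin(k)],[np.sin(k),np.cos(k)]])
xs=np.arange(-80,101,.5); ys=np.arange(-55,56,.5)
g=np.stack(np.meshgrid(xs,ys,indexing="ij"),-1).reshape(-1,2)/1e3
def rect(f,im,off):
    u=(proj(f,np.c_[g@R.T+[.5603,.1854],np.full(len(g),.028)])-off).astype(np.float32).reshape(len(xs),len(ys),2)
    return cv2.remap(im,u[...,0],u[...,1],cv2.INTER_LINEAR)
for n,c,o,hw in(("top","c1",(165,155),(90,100)),("side","c2",(215,120),(110,90))):
    f=imaging.grab_frame(n); a=cv2.resize(cv2.imread(f"pics/{c}.png"),hw,interpolation=cv2.INTER_AREA)
    A=rect(f,a,o);B=rect(f,f["image"][:,:,::-1].copy(),(0,0))
    gr=lambda I:(I[...,1].astype(float)-I[...,[0,2]].mean(-1))
    T=gr(A)[40:270,30:190].astype(np.float32)  # inner board initial
    best=cv2.matchTemplate(gr(B).astype(np.float32),T,cv2.TM_CCOEFF_NORMED); _,m,_,l=cv2.minMaxLoc(best)
    print(n,"shift x,y mm",(l[1]-40)/2,(l[0]-30)/2,m)
    for half,(j0,j1) in(("y-",(30,100)),("y+",(110,190))):
        T=gr(A)[40:270,j0:j1].astype(np.float32); _,m,_,l=cv2.minMaxLoc(cv2.matchTemplate(gr(B).astype(np.float32),T,cv2.TM_CCOEFF_NORMED)); print(half,(l[1]-40)/2,m)
    for y in(-35,-15,15,35):
        j=int((y+55)*2); p=lambda I:gr(I)[:,j-4:j+5].mean(1)[290:350:4].astype(int); print(y,"x65..",p(A),p(B), B[290:350:4,j-4:j+5].mean((1,2)).astype(int))
    # handle dark profile
    for I,off,nm in((a,o,"old"),(f["image"][:,:,::-1],(0,0),"new")):
        out=[]
        for x in(-60,-80,-100):
            yy=np.arange(60,121,1.); q=np.c_[np.c_[np.full(61,x),yy]/1e3@R.T+[.5603,.1854],np.full(61,.064)]
            u=(proj(f,q)-off).astype(np.float32); v=cv2.remap(np.ascontiguousarray(I),u[:,:1],u[:,1:],cv2.INTER_LINEAR).mean(-1)[:,0]
            w=np.clip(60-v,0,None); out.append(((w*yy).sum()/max(w.sum(),1)).round(1))
        print("handle y at x-60,-80,-100",nm,out)
E
```

```text
top shift x,y mm 15.0 0.0 0.9853328466415405
y- 15.0 0.984954833984375
y+ 15.0 0.985884428024292
-35 x65.. [58 56 49 32 14  2  0  0  0  0  0 -1 -1 -1 -1] [39 38 37 45 55 61 58 52 46 35 23 10  2 -1 -2] [ 41  41  44  56  70  81  77  67  54  47  54  78 105 125 134]
-15 x65.. [61 60 54 41 19  4  0 -1 -1  0  0  0  0 -1 -1] [35 33 35 42 52 58 60 55 47 36 21  9  1  0 -1] [ 36  39  47  59  73  82  83  72  58  45  60  92 130 140 127]
15 x65.. [53 53 49 32 15  3  0  0  0 -1 -1 -2 -1 -2 -1] [39 39 39 43 47 50 48 44 39 29 17  5  0 -1 -1] [ 42  45  49  58  67  76  78  72  58  52  72 113 153 174 178]
35 x65.. [59 59 50 34 13  3  0  0  0  0 -1 -1 -1 -2 -2] [34 33 38 46 53 56 55 52 43 31 17  6  0 -2 -2] [ 37  41  48  61  72  78  76  67  53  45  61  85 107 115 123]
handle y at x-60,-80,-100 old [np.float64(83.4), np.float64(84.7), np.float64(85.6)]
handle y at x-60,-80,-100 new [np.float64(82.3), np.float64(83.0), np.float64(82.4)]
side shift x,y mm 15.0 0.0 0.9760288000106812
y- 15.0 0.9687417149543762
y+ 15.0 0.9809408783912659
-35 x65.. [32 33 37 37 32 17  5  1  1  1  1  2  2  2  1] [23 24 23 24 26 31 32 34 35 29 22 17  9  3  1] [ 71  71  71  74  78  84  87  89  88  76  67  72 103 146 154]
-15 x65.. [41 38 39 39 34 20  3  1  2  2  2  2  1  1  1] [21 20 21 28 40 44 43 39 32 31 22 16  8  0  0] [ 68  67  70  83 101 109 112 101  84  76  65  76 111 161 160]
15 x65.. [19 34 38 37 30 14  3  0  1  1  2  2  2  1  2] [29 22 15  9  7  8 10 15 28 29 21 14  5  1  1] [ 75  79 108 129 133 130 111  95  95  85  71  78 120 150 144]
35 x65.. [39 38 40 38 27 10  1  0  1  1  2  2  1  1  1] [21 20 21 31 41 43 45 39 30 24 20 14  6  1  0] [ 68  69  74  88 102 109 110  96  79  69  68  82 114 143 138]
handle y at x-60,-80,-100 old [np.float64(83.6), np.float64(83.5), np.float64(83.7)]
handle y at x-60,-80,-100 new [np.float64(81.7), np.float64(79.9), np.float64(80.0)]
```

```bash
python3 -c "
from plant import manip
print(manip.job_done())"
```

```text
the job is handed in; nothing more can be done
None
```

I opened the lever to its stop, pushed the board 15 mm until it met the end stop squarely, then pushed the lever back in to its inner stop (27 N there) and handed the job in at 22 s of 64 s; the final pictures show no skew and no visible gap, but the result of the judging was not shown.

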